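Hold down the first and third valves of a trumpet

TASK

The trumpet in the padded cradle has just been oiled and put back together; try its first and third valves. With the two fingertips press the two outer finger buttons right down together, keep both down for three seconds, then let them both come all the way up and move clear. Do not press the middle valve, do not lift the trumpet or push it about in its cradle, and leave everything else on the bench where it is.

Things in the scene. Friction and masses are not known exactly. Their poses are not given: they have to be found in the camera images.
- trumpet: Brass trumpet, 480 mm long, 0.98 kg, standing loose and upright on its three bottom valve caps in the cradle. Origin under the middle valve's bottom cap, 22 mm above the bench. z is up; y runs from the mouthpiece end (215 mm to -y) to the bell rim (265 mm to +y, its top 163 mm up). Valves in a row along y: first at -26 mm, middle 0, third +26 mm. Casing tops 130 mm up; near them only the finger buttons are higher.
- valve1_top (a point): Centre of the flat top of the first valve's finger button (the one nearest the mouthpiece end), a brass disc 16 mm across and 6 mm thick with a pearl inlay, on a thin stem. It moves with the button: 155 mm above the trumpet's origin when up, about 138 mm when fully down.
- valve2_top (a point): The same point on the middle valve's button, which must not be pressed.
- valve3_top (a point): The same point on the third valve's button (the one nearest the bell), 52 mm from the first valve's.
- valve1 (a joint): How far the first valve is pressed, m: 0 is up, 0.017 fully down (end stop). A spring pushes it up with about 1.8 N at the top and 3.5 N at the bottom, and returns it when let go.
- valve2 (a joint): The same for the middle valve.
- valve3 (a joint): The same for the third valve.
- cradle: The wooden cradle, fixed to the bench: a board 116 x 310 x 18 mm with a felt pad and two U-shaped yokes reaching 130 mm above the bench, at 125 mm to -y and 95 mm to +y of its origin. Origin at the underside of the board below the middle valve; axes as the trumpet's.
- oil: Small white oil bottle, 30 mm across, 105 mm tall, standing beside the cradle on its -x side. Origin at its foot. Leave alone.
- mouthpiece: Steel-grey mouthpiece standing on its rim (27 mm across), 87 mm tall, beside the cradle on its -x side. Origin at its foot. Leave alone.
- piston: A spare valve piston standing upright beside the cradle on its +x side, 17 mm across, 107 mm tall, with a finger button like those of the trumpet. Origin at its foot. It is not part of the job.
- spool: Spool of solder lying flat, 60 mm across, 20 mm high, origin at its underside. Leave alone.
- tub: White plastic tub of sanding scraps, 106 mm across, 83 mm high (scraps reach about 95 mm), origin at its underside. Leave alone.
- flux: Amber bottle with a white cap, 64 mm across, 130 mm tall, origin at its foot. Leave alone.
- driver: Wood-handled screwdriver lying on the bench, about 190 mm long along its x axis. Leave alone.
- brush: Flat flux brush lying on the bench, 163 mm long along its x axis. Leave alone.

How it is judged (in metres and radians):
On the way:
1. the first and third valves are held fully down together by the fingertips for three seconds (2.7 s counts), the middle one staying up (value of joint each of valve1, valve3 above 0.014 m and value of joint valve2 below 0.003 m and contact force between the fingers and trumpet above 2 N), for 2.7 s.
At the end, for the whole second after the job is handed in: All three valves are up again (within 2 mm), and the trumpet stands at rest and upright in its cradle, within 12 mm of where it stood (value of joint each of valve1, valve2, valve3 below 0.002 m and distance of trumpet from where it was at the start of the episode below 0.012 m and angle between trumpet's own z axis and vertical below 0.06 rad and linear speed of trumpet below 0.01 m/s); the robot touches nothing.
It fails at once if the middle valve is pressed (more than 4 mm) (value of joint valve2 above 0.004 m).
It fails at once if one outer valve is pressed without the other (one more than 10 mm down while the other is less than 3 mm down) ((value of joint valve1 above 0.01 m and value of joint valve3 below 0.003 m) or (value of joint valve3 above 0.01 m and value of joint valve1 below 0.003 m)).
It fails at once if the trumpet is lifted, tipped or pushed about in its cradle (12 mm, 0.1 rad) (distance of trumpet from where it was at the start of the episode above 0.012 m or angle between trumpet's own z axis and vertical above 0.1 rad).
It fails at once if something else on the bench is moved more than 15 mm (distance of any of oil, mouthpiece, piston, spool, tub, flux, driver, brush from where it was at the start of the episode above 0.015 m).
It also fails if it takes over 35 s, if anything falls off the work surface, if the arm or the gripper's body presses on something with over 40 N, if the wrist force passes 120 N, or if a joint passes its speed limit or range.

ROBOT

A 6-joint arm with a two-finger parallel gripper is mounted at the origin on the work surface. World frame = base frame: x ahead of the robot, y to its left, z up, the work surface at z = 0. Lengths are in mm, angles in rad, forces in N, time in s.
With the tool pointing down it reaches from about 350 to 975 mm from the base axis. Payload 7.1 kg.
Tool frame: the origin (TCP) lies at the centre of the arm's flange, where the gripper is bolted on; the fingertips stand 182 mm ahead of it and the grasp point (between the pads) lies 163 mm ahead of it; x points along the fingers, y is the direction in which the jaws open and shut, and the axes are right-handed (so a half turn about x gives the same grasp; the last joint's range is limited). The gripper opens to 88 mm and grips with 3 to 60 N. Pads are 20 mm wide; open, the fingers measure 115 mm over their backs; the gripper's body (75 mm by 178 mm) begins 61 mm behind the grasp point.
Start: joints at [1.121, 0.423, 1.63, -0, 1.089, -0.019], TCP at [260.967, 567.893, 404.675] pointing down, gripper open.
Joint ranges: [-3, 3], [-0.9, 2.11], [0.09, 2.58], [-1.31, 4.45], [0.11, 2.69], [-2.54, 2.54]. Speed limits (rad/s): [2.39, 2.39, 3.01, 3.14, 3.14, 3.14].

INTERFACE

Orientations are given as a rotation vector (axis times angle).
In Python, from workcell import readout, viewer, workorder, models gives the robot as it stands. The module is installed in compiled form; this text tells all that it offers.
- The arm moves only by the tool apply_moves, never from a script. Its argument "commands" is a list that holds one entry, the list of rows, each a list of 4 numbers: the shift along the world's x, y, z in m, then the turn about the world's z in rad. A call has 1 to 8 rows; each row is the pose to reach, as a shift and turn from the pose commanded when the call began; what a row does not reach only later rows make up. A row lasts 1/8 s, in which the tool goes at most 62.5 mm and 10.7 degrees, less where a joint would pass 70% of its speed; a pose out of reach is approached as far as the arm can. A call with a gripper value outside its range is refused whole. "gripper" is the finger opening in m, from 0 to 0.0878, set as the call begins (left out, the last holds). The fingers move at their own pace and stop on an object; the grip force is fixed at half the most. Time passes only in rows, so rows that repeat a pose let the fingers close. It gives the time, the measured TCP pose, the force and the opening at its end, in the units of the state.
- readout.get_obs(): the state, without advancing time (a new reading comes with each control period).
- viewer.get_image(name): name is "scene" or "top" or "wrist"; returns a dict with "color" (384x512x3 uint8, red, green, blue), "vertical_fov" (degrees; the focal length in pixels is half the picture's height over the tangent of half this angle, whatever the lens; pixels are square), "cx", "cy" (the principal point, pixels), "rvec" (rotation vector, rad) and "tvec" (3), from world to camera coordinates, as OpenCV has them. Camera axes: x right, y down, z forward; pixel columns grow to the right and rows downward; lengths in mm; the calibration is good to about 2 mm. A picture is of the moment at which its call begins. There is no depth.
- workorder.close_job(): hands the job in, once; it reports no verdict.
Trained networks look in the newest picture that a camera, given by its name, has taken for a name from the list of things; names that differ only in an ending like _2 or _b are one class to them, and where a whole thing is asked for, a point or a joint stands for the part that bears it (a point fixed in the world has none). Each returns a list of dicts, best first, with "conf" (0 to 1); they miss things now and then, are a little off and sometimes report something else, mostly with a low value. They report only what shows in the picture. A call takes as long as a camera call.
- models.search_frame(camera, label): "position" ([x, y, z] in mm, in world coordinates, good to about 4 mm: the middle of the surface that is visible of it).
- models.place_of(camera, label): "position" ([x, y, z] in mm, in world coordinates, good to about 4 mm: a listed point, or the origin of a listed thing).
The state is a dict: "t": time; "qpos": joint angles; "qvel": joint speeds; "joint_torque": joint torques, N m; "ee_pos": TCP position; "orientation": TCP orientation; "ft_force": force on the tool from outside, world axes, zero at the start; "moment": the same for the moment, N m; "width": finger opening in mm.
Only numpy, scipy, OpenCV 4.12 (cv2) and the standard library are available. Lean on these libraries where they do the work, as an engineer would, in place of code of your own. Each camera call takes 0.05 s, during which the arm holds its last target.

## Working session

There is one attempt and no reset: what is moved stays moved. The work goes in short steps, Python scripts to look and compute and a tool call to move; the robot and the scene stay as the last step left them, time stands still between calls to the robot, and variables do not carry over. Pictures are saved under pics/ and viewed, and the job is handed in when it is done.

Besides the shell and the picture viewer there is one more tool, called after "Request:" as name([rows], argument=value, ...), one row to a line, values as JSON. apply_moves: Moves the arm, as the interface text tells. Its arguments: {"type":"object","properties":{"commands":{"type":"array","items":{"type":"array","items":{"type":"array","items":{"type":"number"}}}},"gripper":{"type":"number"}},"required":["commands"]}

```bash
mkdir -p pics; cat > h.py <<'E'
from workcell import readout, viewer, workorder, models
import numpy as np, cv2
def cam(n,save=None):
    im=viewer.get_image(n)
    if save: cv2.imwrite('pics/'+save,im['color'][:,:,::-1])
    R=cv2.Rodrigues(np.array(im['rvec'],float))[0]; t=np.array(im['tvec'],float).ravel()
    f=im['color'].shape[0]/2/np.tan(np.radians(im['vertical_fov'])/2)
    return im,R,t,f
def onz(c,u,v,z):
    im,R,t,f=c
    d=R.T@np.array([(u-im['cx'])/f,(v-im['cy'])/f,1]); o=-R.T@t
    return o+d*(z-o[2])/d[2]
def proj(c,p):
    im,R,t,f=c
    q=R@np.array(p,float)+t; return [q[0]/q[2]*f+im['cx'],q[1]/q[2]*f+im['cy']]
E
python3 - <<'E'
from h import *
np.set_printoptions(precision=3,suppress=True)
o=readout.get_obs();print({k:np.round(v,3) for k,v in o.items()})
for n in ['top','scene','wrist']:
    c=cam(n,n+'0.png')
    print(n,c[3],-c[1].T@c[2])
    for l in ['valve1_top','valve2_top','valve3_top','trumpet','cradle','piston','oil','mouthpiece']:
        print(l,[(np.round(d['position'],1),round(d['conf'],2),np.round(proj(c,d['position']))) for d in models.place_of(n,l)[:3]])
E
```

```text
{'t': np.float64(0.0), 'qpos': array([ 1.121,  0.424,  1.631,  0.   ,  1.089, -0.019]), 'qvel': array([-0.002,  0.001,  0.   , -0.   ,  0.001,  0.001]), 'joint_torque': array([ -0.001, -54.463, -27.367,   0.064,   0.023,  -0.   ]), 'ee_pos': array([260.858, 567.662, 403.907]), 'orientation': array([ 0.337,  1.545, -0.339]), 'ft_force': array([ 0.335, -1.072,  0.256]), 'moment': array([0.022, 0.014, 0.032]), 'width': np.float64(87.977)}
top 449.46547021041505 [ 490.299   32.119 1607.014]
valve1_top [(array([ 480.1, -154.9,  180. ]), 0.54, array([320., 229.]))]
valve2_top []
valve3_top []
trumpet [(array([ 484. , -131. ,   26.8]), 0.7, array([308., 228.])), (array([556.6, 526.4,  -4.2]), 0.43, array([123., 211.]))]
cradle [(array([ 484.5, -126.1,    2.7]), 0.63, array([306., 228.]))]
piston [(array([ 538.4, -219.4,    0.3]), 0.44, array([331., 212.]))]
oil [(array([ 367.7, -163.1,   -0.5]), 0.38, array([317., 261.]))]
mouthpiece [(array([401.3, -61.5,  -1.7]), 0.52, array([288., 252.])), (array([679.1,   8.7,   1.1]), 0.42, array([267., 174.]))]
scene 365.1509118712418 [959.812 766.899 768.365]
valve1_top []
valve2_top [(array([ 487.5, -129.9,  177.2]), 0.53, array([257., 153.]))]
valve3_top [(array([ 488.4, -103.3,  180.1]), 0.44, array([261., 156.]))]
trumpet [(array([ 486.2, -129.1,   26.3]), 0.88, array([259., 191.]))]
cradle [(array([ 484.9, -132.2,   -1.2]), 0.81, array([259., 197.]))]
piston [(array([ 535.4, -220.1,   -0.1]), 0.42, array([235., 188.]))]
oil [(array([ 363.6, -168.5,    1.1]), 0.58, array([283., 181.])), (array([558.9, 533.9,   2. ]), 0.45, array([380., 369.]))]
mouthpiece [(array([406.6, -61.1,  -0.4]), 0.49, array([289., 200.]))]
wrist 345.4644869407322 [195.815 597.24  384.406]
valve1_top []
valve2_top []
valve3_top []
trumpet []
cradle []
piston []
oil []
mouthpiece []
```

View pics/top0.png

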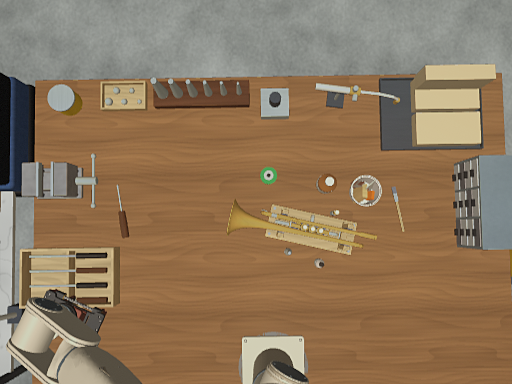

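View pics/scene0.png

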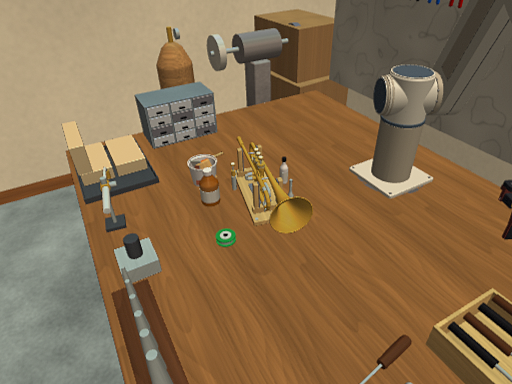

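```bash
python3 - <<'E'
import cv2
a=cv2.imread('pics/top0.png')[170:290,220:390]
cv2.imwrite('pics/top0z.png',cv2.resize(a,(765,540),interpolation=cv2.INTER_CUBIC))
E
```

```text
(no output)
```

View pics/top0z.png

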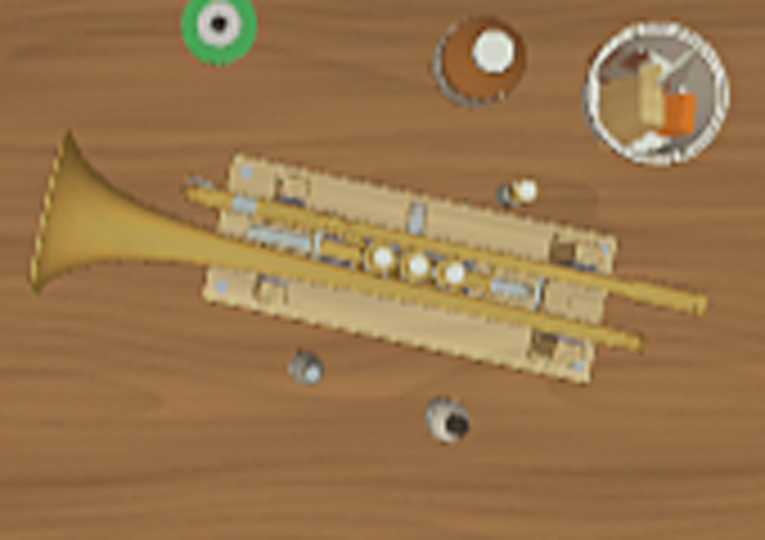

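```bash
python3 - <<'E'
from h import *
# yaw conv: tool axes
print(np.round(cv2.Rodrigues(np.array(readout.get_obs()['orientation']))[0],3))
E
```

```text
[[-0.     0.418  0.909]
 [ 0.     0.909 -0.418]
 [-1.     0.    -0.   ]]
```

```bash
python3 - <<'E'
from h import *
c=cam('top')
g=cv2.cvtColor(c[0]['color'],cv2.COLOR_RGB2GRAY)
hsv=cv2.cvtColor(c[0]['color'],cv2.COLOR_RGB2HSV)
P=[]
for u,v in [(383,257),(419,266),(455,273)]:
    u,v=220+u/4.5,170+v/4.5
    w=g[int(v)-4:int(v)+5,int(u)-4:int(u)+5].astype(float); yy,xx=np.mgrid[int(v)-4:int(v)+5,int(u)-4:int(u)+5]
    w=np.clip(w-190,0,None); uu,vv=(w*xx).sum()/w.sum(),(w*yy).sum()/w.sum()
    p=onz(c,uu,vv,177); P.append(p); print(u,v,uu,vv,p)
d=P[0]-P[2]; print(np.linalg.norm(d),np.degrees(np.arctan2(d[1],d[0])))
print(np.degrees(np.arctan2(.909,.418)))
E
```

```text
305.1111111111111 227.11111111111111 304.72030651341 226.67816091954023 [ 489.17969508 -106.31748526  177.        ]
313.1111111111111 229.11111111111111 312.52280701754387 228.52280701754387 [ 482.9434361  -130.97523443  177.        ]
321.1111111111111 230.66666666666666 320.7448979591837 230.32993197278913 [ 476.80828532 -156.95634525  177.        ]
52.128168205550885 76.27118233368311
65.30485348671421
```

Request:
apply_moves([
  [[0.02,-0.06,0.03,0.04],[0.04,-0.12,0.03,0.08],[0.06,-0.18,0.03,0.12],[0.075,-0.235,0.03,0.16],[0.09,-0.29,0.03,0.191],[0.105,-0.345,0.03,0.191],[0.12,-0.4,0.03,0.191],[0.14,-0.455,0.03,0.191]],
], gripper=0.0385)

```text
t: 2.4
ee_pos: [401.0, 111.1, 435.1]
orientation: [0.188, 1.562, -0.188]
ft_force: [1.4, 0.8, -0.0]
width: 38.4
```

Request:
apply_moves([
  [[0.02,-0.055,0,0],[0.04,-0.11,0,0],[0.06,-0.165,0,0],[0.075,-0.215,0,0],[0.082,-0.244,0,0],[0.082,-0.244,0,0],[0.082,-0.244,0,0]],
])

```text
t: 3.28
ee_pos: [482.6, -130.5, 434.5]
orientation: [0.189, 1.563, -0.188]
ft_force: [-0.1, 0.1, 0.5]
width: 38.6
```

```bash
python3 - <<'E'
from h import *
o=readout.get_obs();print({k:np.round(v,3) for k,v in o.items()})
R=cv2.Rodrigues(np.array(o['orientation']))[0];print(np.round(R,3),np.degrees(np.arctan2(R[1,1],R[0,1])))
c=cam('wrist','w1.png'); print(-c[1].T@c[2])
for l in ['valve1_top','valve2_top','valve3_top']:
    print(l,[(np.round(d['position'],1),round(d['conf'],2),np.round(proj(c,d['position']))) for d in models.place_of('wrist',l)[:3]])
for p in [(489.2,-106.3,177),(482.9,-131,177),(476.8,-157,177)]: print(np.round(proj(c,p)))
cam('scene','s1.png')
E
```

```text
{'t': np.float64(3.275), 'qpos': array([-0.288,  0.201,  1.873,  0.   ,  1.068, -1.619]), 'qvel': array([ 0.015, -0.005,  0.005, -0.   , -0.001, -0.001]), 'joint_torque': array([-8.2200e-01, -3.9746e+01, -2.7273e+01, -5.4000e-02,  4.2000e-02,
       -9.0000e-03]), 'ee_pos': array([ 482.627, -130.522,  434.524]), 'orientation': array([ 0.189,  1.563, -0.188]), 'ft_force': array([-0.081,  0.108,  0.519]), 'moment': array([ 0.014, -0.026, -0.005]), 'width': np.float64(38.554)}
[[-0.001  0.238  0.971]
 [ 0.     0.971 -0.238]
 [-1.     0.    -0.001]] 76.2508992562152
[ 413.01663716 -113.89852604  414.28584056]
valve1_top []
valve2_top [(array([ 481. , -132.2,  179. ]), 0.7, array([255., 198.]))]
valve3_top [(array([ 493. , -107.1,  181.2]), 0.85, array([294., 207.])), (array([ 479.2, -154.1,  178.5]), 0.43, array([225., 203.])), (array([ 5.690e+02, -4.553e+02, -1.000e-01]), 0.29, array([ 36., 277.]))]
[293. 200.]
[257. 200.]
[220. 200.]
```

View pics/w1.png

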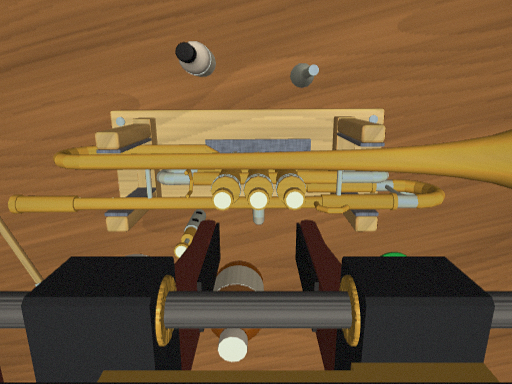

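View pics/s1.png

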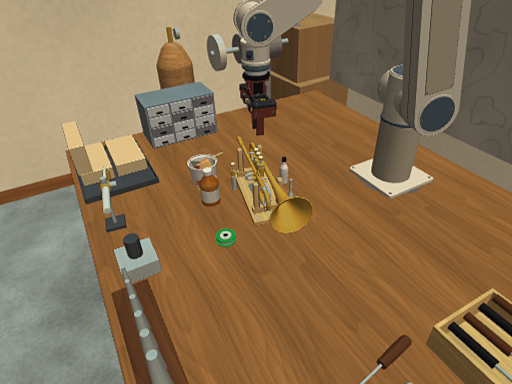

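```bash
python3 - <<'E'
from h import *
c=cam('wrist'); o=readout.get_obs()
R=cv2.Rodrigues(np.array(o['orientation']))[0];p=np.array(o['ee_pos'])
for y in (-32.75,-26,-19.25,19.25,26,32.75):
  for z in (-10,10): print(y,z,np.round(proj(c,p+R@[182,y,z])))
im=c[0]['color'][180:290,150:370,::-1]
cv2.imwrite('pics/w1z.png',cv2.resize(im,None,fx=3.6,fy=3.6,interpolation=cv2.INTER_CUBIC))
E
```

```text
-32.75 -10 [192. 224.]
-32.75 10 [194. 260.]
-26 -10 [206. 224.]
-26 10 [207. 260.]
-19.25 -10 [219. 224.]
-19.25 10 [221. 260.]
19.25 -10 [297. 224.]
19.25 10 [296. 260.]
26 -10 [310. 224.]
26 10 [309. 260.]
32.75 -10 [324. 224.]
32.75 10 [322. 260.]
```

View pics/w1z.png

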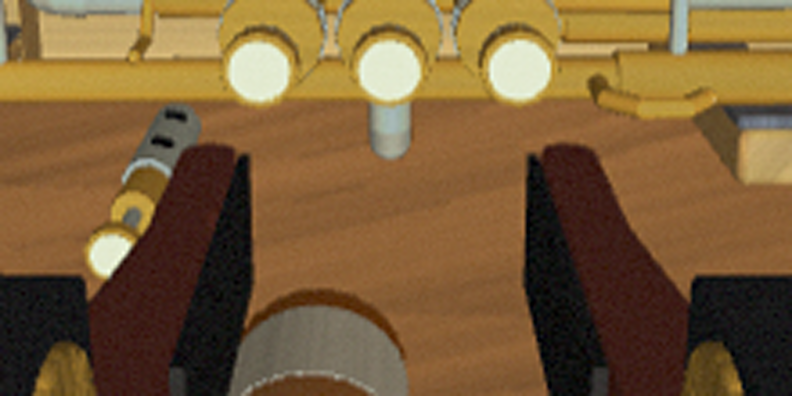

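Request:
apply_moves([
  [[0,0,-0.02,0],[0,0,-0.04,0],[0,0,-0.055,0],[0,0,-0.064,0],[0,0,-0.067,0],[0,0,-0.067,0]],
], gripper=0.043)

```text
t: 4.32
ee_pos: [483.1, -131.1, 367.8]
orientation: [0.188, 1.562, -0.188]
ft_force: [0.4, -1.7, -0.5]
width: 42.7
```

```bash
python3 - <<'E'
from h import *
c=cam('wrist','w2.png'); o=readout.get_obs(); print(o['ee_pos'],o['width'],o['ft_force'],o['t'])
im=c[0]['color'][150:290,150:370,::-1]
cv2.imwrite('pics/w2z.png',cv2.resize(im,None,fx=3.6,fy=3.6,interpolation=cv2.INTER_CUBIC))
E
```

```text
[ 483.14788599 -131.15060271  368.05259844] 43.38738933174947 [0.52812388 0.3437045  0.07811528] 4.375
```

View pics/w2z.png

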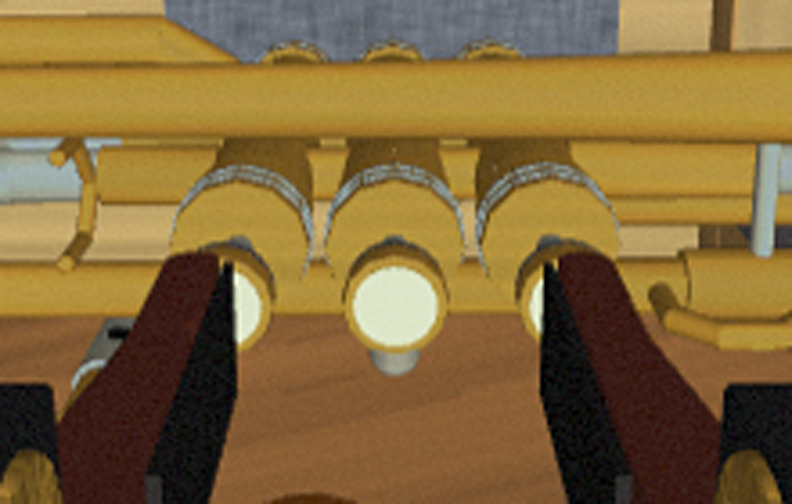

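Request:
apply_moves([
  [[0,0.001,-0.003,0],[0,0.001,-0.007,0],[0,0.001,-0.011,0],[0,0.001,-0.015,0],[0,0.001,-0.019,0],[0,0.001,-0.022,0],[0,0.001,-0.0245,0],[0,0.001,-0.0245,0]],
], gripper=0.041)

```text
t: 5.38
ee_pos: [483.2, -130.2, 343.2]
orientation: [0.188, 1.562, -0.188]
ft_force: [-0.1, 0.8, 6.7]
width: 41.2
```

```bash
python3 - <<'E'
from h import *
c=cam('wrist','w3.png'); 
for i in range(3):
  o=readout.get_obs(); print(o['ee_pos'],o['width'],o['ft_force'],o['t']); viewer.get_image('wrist')
im=c[0]['color'][150:290,150:370,::-1]
cv2.imwrite('pics/w3z.png',cv2.resize(im,None,fx=3.6,fy=3.6,interpolation=cv2.INTER_CUBIC))
E
```

```text
[ 483.14814264 -130.14137551  343.27154167] 40.59589537880896 [ 0.20842734 -0.08930201  5.47352795] 5.425
[ 483.14423014 -130.16812365  343.27931174] 41.16989005613016 [-0.7749957   0.2058792   5.21453107] 5.475
[ 483.1469763  -130.11488355  343.31248964] 40.88123305699548 [-0.61862922  0.47070011  6.19999705] 5.525
```

View pics/w3z.png

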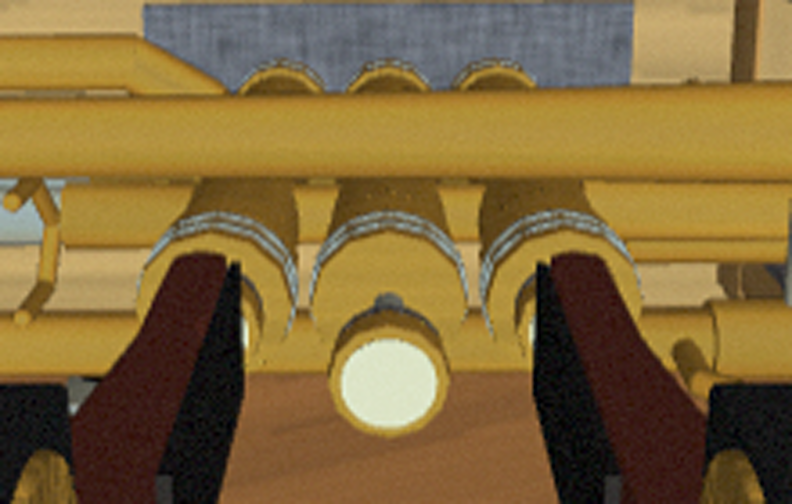

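Request:
apply_moves([
  [[0,0,-0.0005,0],[0,0,-0.001,0],[0,0,-0.001,0]],
])

```text
t: 5.95
ee_pos: [483.1, -130.2, 342.4]
orientation: [0.188, 1.562, -0.188]
ft_force: [-0.5, 1.1, 6.3]
width: 40.9
```

Request:
apply_moves([
  [[0,0,-0.0005,0],[0,0,-0.0005,0]],
])

```text
t: 6.2
ee_pos: [483.3, -130.2, 342.3]
orientation: [0.188, 1.561, -0.188]
ft_force: [-1.0, 0.7, 9.5]
width: 41.2
```

Request:
apply_moves([
  [[0,0,-0.0005,0],[0,0,-0.0005,0],[0,0,-0.0005,0],[0,0,-0.0005,0],[0,0,-0.0005,0],[0,0,-0.0005,0],[0,0,-0.0005,0],[0,0,-0.0005,0]],
])

```text
t: 7.2
ee_pos: [483.6, -130.2, 342.2]
orientation: [0.188, 1.56, -0.188]
ft_force: [-1.1, 0.2, 12.2]
width: 41.0
```

```bash
python3 - <<'E'
from h import *
c=cam('wrist','w4.png'); 
o=readout.get_obs(); print(o['ee_pos'],o['width'],o['ft_force'],o['moment'],o['t'])
im=c[0]['color'][150:290,150:370,::-1]
cv2.imwrite('pics/w4z.png',cv2.resize(im,None,fx=3.6,fy=3.6,interpolation=cv2.INTER_CUBIC))
E
```

```text
[ 483.56400469 -130.23068219  342.21761619] 41.11022176217049 [-0.51706458  0.39478761 12.81514343] [ 0.20046897  0.2666377  -0.02780852] 7.25
```

View pics/w4z.png

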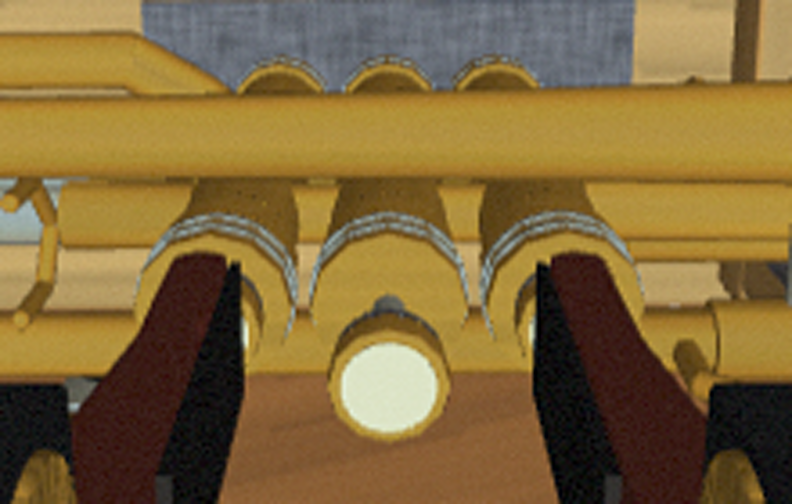

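Both outer buttons are at the stop: 12 N and no further descent. The middle pearl at zoom (388,385) is still up and the trumpet hasn't moved. I'll hold here.

Request:
apply_moves([
  [[0,0,0,0],[0,0,0,0],[0,0,0,0],[0,0,0,0],[0,0,0,0],[0,0,0,0],[0,0,0,0],[0,0,0,0]],
])

```text
t: 8.25
ee_pos: [483.6, -130.3, 342.2]
orientation: [0.188, 1.56, -0.188]
ft_force: [-1.0, 0.9, 12.4]
width: 40.9
```

Request:
apply_moves([
  [[0,0,0,0],[0,0,0,0],[0,0,0,0],[0,0,0,0],[0,0,0,0],[0,0,0,0],[0,0,0,0],[0,0,0,0]],
])

```text
t: 9.25
ee_pos: [483.6, -130.2, 342.2]
orientation: [0.188, 1.56, -0.188]
ft_force: [-0.7, 0.6, 12.7]
width: 41.0
```

Request:
apply_moves([
  [[0,0,0,0],[0,0,0,0],[0,0,0,0],[0,0,0,0],[0,0,0,0],[0,0,0,0],[0,0,0,0],[0,0,0,0]],
])

```text
t: 10.25
ee_pos: [483.5, -130.2, 342.2]
orientation: [0.188, 1.56, -0.188]
ft_force: [-0.9, 0.9, 13.0]
width: 41.1
```

Request:
apply_moves([
  [[0,0,0.003,0],[0,0,0.007,0],[0,0,0.011,0],[0,0,0.015,0],[0,0,0.02,0],[0,0,0.03,0],[0,0,0.045,0],[0,0,0.06,0]],
])

```text
t: 11.25
ee_pos: [483.0, -130.1, 402.3]
orientation: [0.188, 1.562, -0.188]
ft_force: [0.0, -0.0, 0.4]
width: 40.9
```

Request:
apply_moves([
  [[0,0,0.02,0],[0,0,0.035,0],[0,0,0.035,0],[0,0,0.035,0]],
])

```text
t: 11.75
ee_pos: [482.7, -130.0, 435.8]
orientation: [0.188, 1.563, -0.188]
ft_force: [-0.3, -0.0, -1.1]
width: 40.9
```

```bash
python3 - <<'E'
from h import *
c=cam('wrist','w5.png'); 
o=readout.get_obs(); print(o['ee_pos'],o['width'],o['ft_force'],o['t'])
im=c[0]['color'][150:290,150:370,::-1]
cv2.imwrite('pics/w5z.png',cv2.resize(im,None,fx=3.6,fy=3.6,interpolation=cv2.INTER_CUBIC))
for p in [(489.2,-106.3,177),(482.9,-131,177),(476.8,-157,177)]: print(np.round((np.array(proj(c,p))-[150,150])*3.6))
E
```

```text
[ 482.72445638 -130.01067492  435.57554188] 41.10664329946281 [-0.01969483  0.25044749 -0.10466311] 11.8
[512. 178.]
[384. 177.]
[251. 178.]
```

View pics/w5z.png

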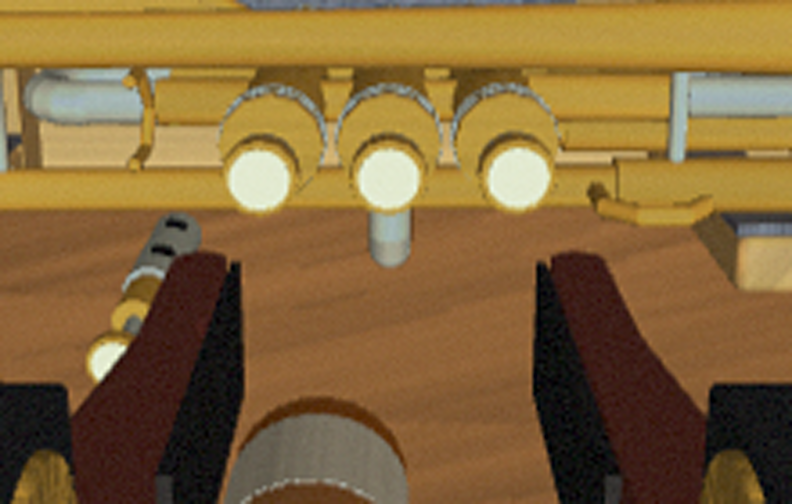

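The picture shows all three buttons up in a level row at zoom (259,180), (387,180) and (517,180). The trumpet is in the same place as before, and the fingers are clear.

```bash
python3 -c "
from h import *
print(workorder.close_job())"
```

```text
the job is handed in; nothing more can be done
None
```

I pressed the first and third valves down together to their end stops with the two fingertips, held them, released them and moved clear, then handed the job in at about 11.8 s.

- **Hold:** both valves stayed down for over 4 s. The upward force stayed at about 12–13 N, above the roughly 7 N of the two springs at the bottom, so I took the buttons to be on their stops. I had no direct valve reading to confirm the travel.
- **Middle valve:** in the wrist pictures its button stayed up throughout.
- **After release:** the last wrist picture shows all three buttons level and up. The trumpet is where it was to within about 1 mm, the contact force is about 0 N, and the fingertips are about 76 mm above the buttons.
- **Disagreement:** the valve centres from the top camera were about 1 mm off along the row in the wrist view, so I shifted the gripper 1 mm before pressing.
- **Not checked:** I did not take a final scene or top picture to confirm the other things on the bench. The moves stayed clear above them, and the hand met no force before it reached the buttons.

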